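Tighten a cart wheel's castle nut and bring a slot to the cotter hole

ROBOT

A 7-joint arm with a two-finger parallel gripper is mounted at the origin on the work surface; the furniture and walls round the work are solid. World frame = base frame: x ahead of the robot, y to its left, z up, the work surface at z = 0. Lengths are in m, angles in degrees, forces in N, time in s.
With the tool pointing down it reaches from about 0.4 to 0.85 m from the base axis. Payload 4.4 kg.
Tool frame: the origin (TCP) lies on the centre line of the jaws, within the pads' length; the fingertips stand 14 mm ahead of it and the grasp point (between the pads) lies 5 mm behind it; z points along the fingers, y is the line along which they close (so a half turn about z gives the same grasp; the last joint's range is limited). The gripper opens to 94 mm and grips with 3 to 60 N. Pads are 16 mm wide; open, the fingers measure 119 mm over their backs; the gripper's body (75 mm by 177 mm) begins 78 mm behind the grasp point.
Start: joints at [66.188, 36.005, 2.206, 86.941, -1.547, 57.084, -1.146], TCP at [0.223, -0.611, 0.219] pointing down, gripper open.
Joint ranges: [-175.42, 175.42], [-21.48, 121.26], [-71.46, 75.88], [10.55, 141.38], [-63.04, 243.04], [13.31, 113.54], [-168.57, 168.57]. Speed limits (degrees/s): [147.25, 147.25, 180, 180, 180, 180, 180].

INTERFACE

Orientations are given as [roll, pitch, yaw] about the fixed x, y, z axes, in that order (R = Rz(yaw) Ry(pitch) Rx(roll)).
In Python, from bench import get_state, capture, get_calibration, job_done, find_in, cut_out gives the robot as it stands.
- The arm moves only by the tool jog_arm, never from a script. Its argument "increments" is a list of rows, each an object of numbers: "x", "y", "z": the shift along the world's x, y, z in mm; "spin": the turn about the world's z in rad. In form: [{"x": .., "y": .., "z": .., "spin": ..}, ...]. A call has 1 to 5 rows; each row shifts and turns the commanded pose from where the row before left it; what a row does not reach is not made up. A row lasts 1/10 s, in which the tool goes at most 50 mm and 8.59 degrees, less where a joint would pass 70% of its speed; a pose out of reach is approached as far as the arm can. A call with a gripper value outside its range is refused whole. "grip" is the closure in counts, from 0 (fully open) to 255 (shut), set as the call begins (left out, the last holds). The fingers move at their own pace and stop on an object; "grip_force" is the grip in N (left out, the last holds). Time passes only in rows, so rows that do not move let the fingers close. It gives the time, the measured TCP pose, the force, the opening and the grip force at its end, in the units of the state.
- get_state(): the state, without advancing time (a new reading comes with each control period).
- capture(name): name is "scene" or "top"; returns the picture (420x560x3 uint8, blue, green, red); there is no depth.
- get_calibration(name): a dict with "fx", "fy", "cx", "cy" (pixels), "rvec" (rotation vector, rad) and "tvec" (3), from world to camera coordinates, as OpenCV has them. Camera axes: x right, y down, z forward; pixel columns grow to the right and rows downward; lengths in m; the calibration is good to about 2 mm. A picture is of the moment at which its call begins. get_calibration takes no time and is no camera call.
- job_done(): hands the job in; it is judged then, once.
Trained networks look in the newest picture that a camera, given by its name, has taken for a name from the list of things; names that differ only in an ending like _2 or _b are one class to them, and where a whole thing is asked for, a point or a joint stands for the part that bears it (a point fixed in the world has none). Each returns a list of dicts, best first, with "p" (0 to 1); they miss things now and then, are a little off and sometimes report something else, mostly with a low value. They report only what shows in the picture. A call takes as long as a camera call.
- find_in(camera, thing): "xy" ([column, row] in pixels, amid what is visible of it).
- cut_out(camera, thing): "region" (420x560 bool, what is visible of it) and "xy" ([column, row] in pixels, amid what is visible of it).
The state is a dict: "t": time; "qpos": joint angles; "qd": joint speeds; "joint_efforts": joint torques, N m; "ee_pos": TCP position; "eef_rot": TCP orientation; "force": force on the tool from outside, world axes, zero at the start; "wrist_torque": the same for the moment, N m; "grip_width": finger opening in m; "finger_force": force on a finger pad.
Only numpy, scipy, OpenCV 4.12 (cv2) and the standard library are available. Lean on these libraries where they do the work, as an engineer would, in place of code of your own. Each camera call takes 0.05 s, during which the arm holds its last target. There are 200 camera calls.

TASK

Screw the castle nut on the cart wheel down (clockwise from above) until it is tight on its spring washer, then turn it on, still tightening, to the first place where one of its slots lines up with the cotter hole through the axle, so that the split pin could be pushed straight in. Do not slacken it back to an earlier slot or force it on to the one after, and leave the other things on the table where they are.

Things in the scene. Friction and masses are not known exactly. Their poses are not given: they have to be found in the camera images.
- nut (a joint): free run of the nut on its right-hand thread, rad: grows clockwise seen from above (tightening) and ends at 0, where the nut comes tight on the spring washer. Starts at -2.2 to -1.3. Sinks 0.48 mm a rad and takes 0.15 N m to turn; it stays where left. If a tight nut is turned back, this joint goes negative first
- spring_washer (a joint): how far nut and brass spring washer have turned on together, clockwise from above, since the nut came tight, rad: 0 at the start. This takes about 0.45 N m, rising by 0.2 N m a rad, and stays where left. The first slot meets the cotter hole at 0.3 to 0.8 (the slot before does so while the nut is still loose), the next slot 1.05 later
- nut_grip (a point): bright castle nut, hexagon 41 mm across flats (47 over corners), 30 mm high: flats in the lower 21 mm, then a round crown 38 mm across with six slots 8 wide, 9 deep, one in the middle of each flat. Point on its axis, half-way up the flats, 10.5 mm above its underside; x is square to a flat (others every 60 degrees). Washers below are wider (49 mm). The axle end stands up to 7 mm over its top
- slot_a (a point): on the nut's axis at the middle of the slots' height (16 mm above nut_grip); its x axis runs along one pair of opposite slots (square to the flats they cut); the two other pairs lie 60 degrees either side
- slot_b (a point): as slot_a, for the pair of slots 60 degrees counter-clockwise from it
- slot_c (a point): as slot_a, for the pair of slots 120 degrees counter-clockwise from it
- cotter_hole (a point): centre of the 6 mm cotter hole drilled across the dark threaded axle end (27 mm thick, fixed, on the nut's axis), 106 mm above the table; its x axis runs along the hole. A yellow paint line 21 mm long across the top of the axle end runs the same way
- wheel: cart wheel lying flat, black tyre 144 mm across, blue rim, dark hub end 49 mm across in the middle; its axle plate is screwed to a plywood board 150 x 150 x 15 mm with cut corners, all fixed. Origin: on the axle's line at table height. Tyre and rim reach 65 mm above the table, hub and washers 80 mm
- phone_mid (a point): centre of a loose dark phone, 81 x 168 x 10 mm, lying on the table; leave it
- bundle_mid (a point): centre of a loose tied bundle of wood slices, 51 x 76 x 51 mm; leave it

How it is judged (in metres and radians):
At the end, for the whole second after the job is handed in: Nut at the first slot after it came tight: turned on 0.15 to 1.15 rad with the washer and since then not turned back by over 0.25 rad; a pair of its slots within 0.10 rad (6 degrees) of the cotter hole's line; nut at rest; phone and slice bundle never moved over 30 mm (value of joint nut above -0.25 rad and value of joint spring_washer between 0.15 and 1.15 rad and angle between the x axis of any of slot_a, slot_b, slot_c and the x axis of cotter_hole, either way round below 0.1 rad and velocity of joint nut between -0.05 and 0.05 rad/s); the robot touches nothing.
It fails at once if the nut is forced on towards the next slot (more than 1.2 rad after it came tight) (value of joint spring_washer above 1.2 rad).
It fails at once if the phone is pushed more than 30 mm (distance of phone_mid from where it was at the start of the episode above 0.03 m).
It fails at once if the bundle of wood slices is pushed more than 30 mm (distance of bundle_mid from where it was at the start of the episode above 0.03 m).
It also fails if it takes over 48 s, if anything falls off the work surface, if the arm or the gripper's body presses on something with over 40 N, if the wrist force passes 120 N, or if a joint passes its speed limit or range.

## Working session

There is one attempt and no reset: what is moved stays moved. The work goes in short steps, Python scripts to look and compute and a tool call to move; the robot and the scene stay as the last step left them, time stands still between calls to the robot, and variables do not carry over. Pictures are saved under pics/ and viewed, at most 10 in all, crops included, and the job is handed in when it is done.

Besides the shell and the picture viewer there is one more tool, called by a JSON object that holds its "name" and its "arguments", one argument or row to a line. jog_arm: Moves the arm, as the interface text tells. Its arguments: {"type":"object","properties":{"increments":{"type":"array","items":{"type":"object","properties":{"x":{"type":"number"},"y":{"type":"number"},"z":{"type":"number"},"spin":{"type":"number"}}}},"grip":{"type":"number"},"grip_force":{"type":"number"}},"required":["increments"]}

```bash
mkdir -p pics; ls
cat > h.py <<'E'
import numpy as np,cv2
from bench import *
def cam(n):
    c=get_calibration(n);K=np.array([[c['fx'],0,c['cx']],[0,c['fy'],c['cy']],[0,0,1.]])
    return K,np.array(c['rvec'],float).reshape(3),np.array(c['tvec'],float).reshape(3)
def ray(n,xy,z):
    K,r,t=cam(n);R=cv2.Rodrigues(r)[0];o=-R.T@t
    d=R.T@np.linalg.inv(K)@np.array([xy[0],xy[1],1.]);return o+d*(z-o[2])/d[2]
def proj(n,P):
    K,r,t=cam(n);return cv2.projectPoints(np.array(P,float).reshape(-1,3),r,t,K,None)[0].reshape(-1,2)
E
python3 - <<'E'
from h import *
s=get_state();print({k:np.round(v,3) for k,v in s.items()})
ims=[capture(n) for n in("scene","top")]
for n,i in zip(("scene","top"),ims):
    cv2.imwrite(f"pics/{n}0.png",i)
    K,r,t=cam(n);R=cv2.Rodrigues(r)[0];print(n,K[0,0],"cam at",-R.T@t,"axis",R[2])
    for th,z in(("nut_grip",.1),("wheel",.065),("phone_mid",.01),("bundle_mid",.03)):
        for d in find_in(n,th)[:2]:print(n,th,round(d['p'],2),np.round(d['xy'],1),np.round(ray(n,d['xy'],z),3))
E
```

```text
pics
{'t': np.float64(0.0), 'qpos': array([66.19 , 36.057,  2.204, 86.997, -1.547, 57.084, -1.145]), 'qd': array([-0.01 , -0.014,  0.117, -0.007, -0.023, -0.027, -0.014]), 'joint_efforts': array([-1.0000e-03, -5.4972e+01,  1.1430e+00, -1.8663e+01, -5.2000e-02,
        2.4000e-02,  0.0000e+00]), 'ee_pos': array([ 0.223, -0.61 ,  0.219]), 'eef_rot': array([-1.79891e+02,  2.00000e-03,  2.00400e+01]), 'force': array([-0.904,  0.136,  0.155]), 'wrist_torque': array([ 0.007, -0.011, -0.023]), 'finger_force': np.float64(0.0), 'grip_width': np.float64(0.094)}
scene 458.6645428970042 cam at [-0.26411149  0.43879659  0.44578201] axis [ 0.79063149 -0.463312   -0.40030468]
scene nut_grip 0.55 [281.1 187.1] [ 0.545 -0.058  0.1  ]
scene wheel 0.79 [279.2 214.9] [ 0.484 -0.017  0.065]
scene phone_mid 0.59 [149.4 286.1] [0.438 0.276 0.01 ]
scene bundle_mid 0.68 [398.7 226.2] [ 0.372 -0.251  0.03 ]
top 439.07079930499555 cam at [0.35573987 0.03720865 1.11884876] axis [ 0.11474257 -0.01156915 -0.99332789]
top nut_grip 0.57 [315.1 173.8] [ 0.552 -0.06   0.1  ]
top wheel 0.82 [311.4 174.3] [ 0.558 -0.054  0.065]
top wheel 0.63 [314.5 172.1] [ 0.563 -0.062  0.065]
top phone_mid 0.73 [174.9 234. ] [0.424 0.291 0.01 ]
top bundle_mid 0.65 [381.5 258.9] [ 0.349 -0.223  0.03 ]
```

Run:
```python
import cv2,numpy as np
a=cv2.imread("pics/top0.png");b=cv2.imread("pics/scene0.png")
c=cv2.resize(a[139:209,280:350],(560,560),interpolation=cv2.INTER_CUBIC)
cv2.imwrite("pics/top0c.png",c)
d=np.hstack([cv2.resize(a,(400,300)),cv2.resize(b[140:240,215:349],(400,300),interpolation=cv2.INTER_CUBIC)])
cv2.imwrite("pics/both0.png",d)
```

```text
(no output)
```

View pics/top0c.png

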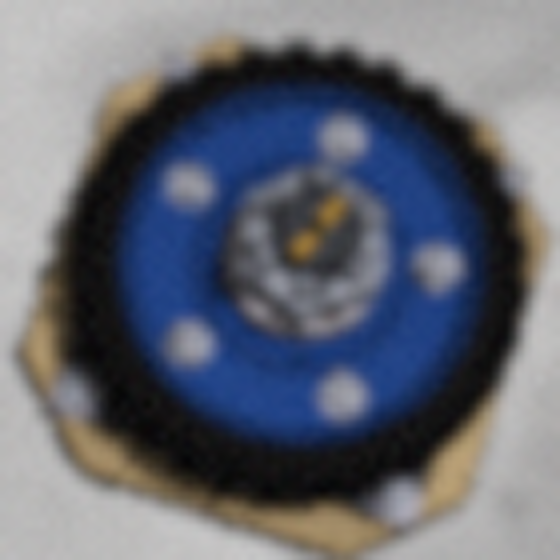

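View pics/both0.png

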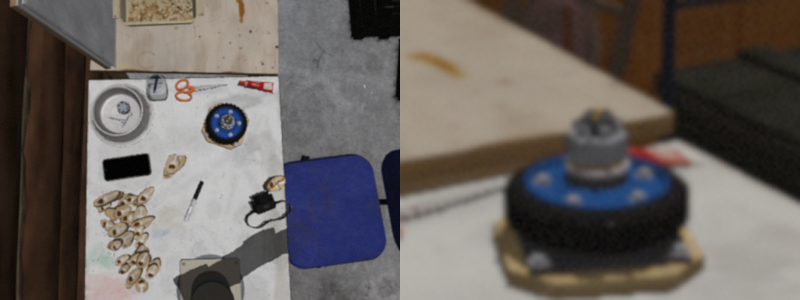

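The top view shows the wheel centred near (317, 171), with the yellow line running from about (318, 170) up and right to (322, 165). The nut's slots are only vaguely visible. Next I measure the centre and the line's direction.

Run:
```python
from h import *
a=cv2.imread("pics/top0.png");b=cv2.imread("pics/scene0.png")
def line(n,im,win):
    x0,x1,y0,y1=win;h=im[y0:y1,x0:x1].astype(float)
    w=np.clip(h[...,2]-h[...,0]-40,0,None)   # yellow: red over blue
    yy,xx=np.mgrid[y0:y1,x0:x1];P=np.array([[*ray(n,(x,y),.1165)[:2],c] for x,y,c in zip(xx.ravel(),yy.ravel(),w.ravel()) if c>0])
    m=np.average(P[:,:2],axis=0,weights=P[:,2]);C=np.cov(P[:,:2].T,aweights=P[:,2]);e,v=np.linalg.eigh(C)
    px=np.array([(xx*w).sum(),(yy*w).sum()])/w.sum()
    print(n,len(P),'px',px,'mid',m,'sd',np.sqrt(e),'ang',np.degrees(np.arctan2(v[1,1],v[0,1])));return px
pt=line("top",a,(312,328,161,176));ps=line("scene",b,(270,290,172,186))
def Pm(n):
    K,r,t=cam(n);return K@np.c_[cv2.Rodrigues(r)[0],t]
X=cv2.triangulatePoints(Pm("top"),Pm("scene"),pt,ps);print("tri",(X[:3]/X[3]).ravel())
h=cv2.cvtColor(a,cv2.COLOR_BGR2HSV);m=cv2.inRange(h,(100,120,60),(130,255,255));m[:130]=0;m[215:]=0;m[:,:270]=0;m[:,355:]=0
c=cv2.convexHull(cv2.findNonZero(m));E=cv2.fitEllipse(c);print(E,ray("top",E[0],.065))
for n in("top","scene"):print(n,proj(n,[*((X[:2]/X[3]).ravel()),.1165]))
# fine angle: brute pictures
cv2.imwrite("pics/fine.png",np.hstack([cv2.resize(a[156:186,302:332],(400,400),interpolation=cv2.INTER_LANCZOS4),cv2.resize(b[168:208,260:300],(400,400),interpolation=cv2.INTER_LANCZOS4)]))
```

```text
top 19 px [319.28187919 167.08277405] mid [ 0.56474729 -0.06830352] sd [0.00133845 0.00677128] ang 139.2979784274925
scene 4 px [280.63636364 177.40909091] mid [ 0.56006005 -0.06650265] sd [0.00097279 0.00590965] ang 140.77752384051246
tri [ 0.56485853 -0.06890976  0.11468179]
((317.1341552734375, 171.63720703125), (44.6167106628418, 45.48798751831055), 112.71880340576172) [ 0.56429608 -0.06807422  0.065     ]
top [[319.54157917 167.02847859]]
scene [[280.44095578 176.62782027]]
```

View pics/fine.png

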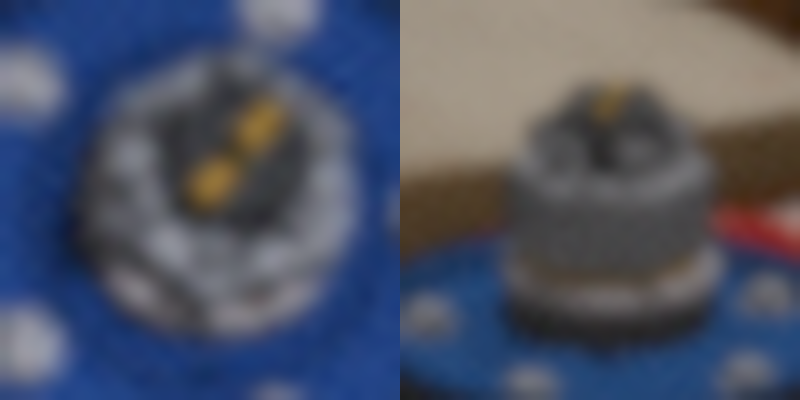

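The scene view shows a slot facing the camera, at about 144–148° azimuth, and the yellow line at about 139°. I average several frames to refine both angles.

```bash
cat >> h.py <<'E'
def avg(n,k):return np.mean([capture(n).astype(float) for _ in range(k)],axis=0)
def plan(n,im,c,z,half=.03,N=300):
    g=np.linspace(-half,half,N);X,Y=np.meshgrid(g,-g)   # x right, y up
    p=proj(n,np.c_[X.ravel()+c[0],Y.ravel()+c[1],np.full(X.size,z)]).astype(np.float32).reshape(N,N,2)
    return cv2.remap(im.astype(np.float32),p[...,0],p[...,1],cv2.INTER_CUBIC),X,Y
def slots(im,c,z=.1105,r0=.0145,r1=.0185):
    g,X,Y=plan("top",im,c,z);g=g.mean(2);r=np.hypot(X,Y);t=np.arctan2(Y,X);m=(r>r0)&(r<r1)
    f=(g[m]*np.exp(-6j*t[m])).mean();return (np.degrees(-np.angle(-f))/-6)*-1%60,abs(f)
def hole(im,c,z=.1165):
    g,X,Y=plan("top",im,c,z);w=np.clip(g[...,2]-g[...,0]-25,0,None)*(np.hypot(X,Y)<.0135)
    mx,my=(X*w).sum()/w.sum(),(Y*w).sum()/w.sum();C=np.cov(np.c_[X.ravel(),Y.ravel()].T,aweights=w.ravel());e,v=np.linalg.eigh(C)
    return np.degrees(np.arctan2(v[1,1],v[0,1]))%180,(mx,my),np.sqrt(e)
E
python3 - <<'E'
from h import *
im=avg("top",12);np.save("top_avg.npy",im)
c=(.5645,-.0682);print("hole",hole(im,c))
# self-check of the 6-fold phase sign with a synthetic dark slot at 25 deg
t=np.radians(np.arange(0,360,.5));b=-np.cos(6*(t-np.radians(25)));f=(b*np.exp(-6j*t)).mean();print("chk",(-np.degrees(np.angle(-f))/6)%60)
for dz in(.1095,.111):
  for cc in(c,(.566,-.0682),(.563,-.0682),(.5645,-.067),(.5645,-.0697)):print(dz,cc,slots(im,cc,dz))
s=avg("scene",6)
p,_,_=plan("top",im,c,.1105)
cv2.imwrite("pics/plan.png",np.hstack([cv2.resize(p,(400,400)),cv2.resize(s[168:208,260:300].astype(np.float32),(400,400),interpolation=cv2.INTER_CUBIC)]).clip(0,255).astype(np.uint8))
print(get_state()['t'])
E
```

```text
hole (np.float64(139.46318845909335), (np.float64(0.00022103860928995918), np.float64(-6.796193073492143e-05)), array([0.00158892, 0.00660605]))
chk 25.000000000000004
0.1095 (0.5645, -0.0682) (np.float64(54.5232981548492), np.float64(5.08697929348558))
0.1095 (0.566, -0.0682) (np.float64(59.901491209456516), np.float64(2.4398143658784597))
0.1095 (0.563, -0.0682) (np.float64(53.00760075957179), np.float64(6.463517380731249))
0.1095 (0.5645, -0.067) (np.float64(53.534042630390104), np.float64(5.700245685022852))
0.1095 (0.5645, -0.0697) (np.float64(56.57193016451933), np.float64(3.252882763726019))
0.111 (0.5645, -0.0682) (np.float64(55.272607223617314), np.float64(4.435619499299442))
0.111 (0.566, -0.0682) (np.float64(3.2203650082121063), np.float64(2.053988646630445))
0.111 (0.563, -0.0682) (np.float64(53.282394819296606), np.float64(6.192754770742447))
0.111 (0.5645, -0.067) (np.float64(54.03302000440587), np.float64(5.129639140134732))
0.111 (0.5645, -0.0697) (np.float64(58.21723717134779), np.float64(2.7109867498496696))
1.4
```

View pics/plan.png

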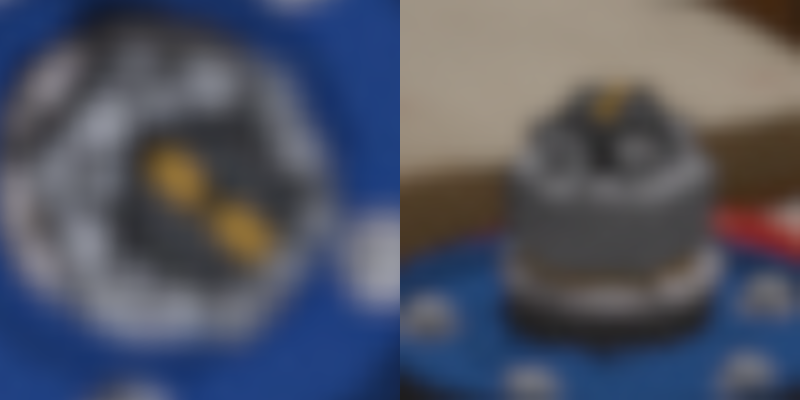

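The hexagon's outline and the slot facing the scene camera put the slots at about 24° mod 60. The hole line is at 139.5°, which is 19.5° mod 60. That means about 124° of clockwise turning. I go above the nut with yaw near 114°.

{"name": "jog_arm", "arguments": {
  "increments": [
    {"x":22.7,"y":36.2,"z":0,"spin":0.109},
    {"x":22.7,"y":36.2,"z":0,"spin":0.109},
    {"x":22.7,"y":36.2,"z":0,"spin":0.109},
    {"x":22.7,"y":36.2,"z":0,"spin":0.109},
    {"x":22.7,"y":36.2,"z":0,"spin":0.109}
  ],
  "grip": 0
}}

```text
t: 1.9
ee_pos: [0.3371, -0.4282, 0.2197]
eef_rot: [180.0, 0.0, 51.5]
force: [0.2, 0.0, -0.3]
grip_width: 0.0937
finger_force: 0.0
```

{"name": "jog_arm", "arguments": {
  "increments": [
    {"x":22.7,"y":36.2,"z":0,"spin":0.109},
    {"x":22.7,"y":36.2,"z":0,"spin":0.109},
    {"x":22.7,"y":36.2,"z":0,"spin":0.109},
    {"x":22.7,"y":36.2,"z":0,"spin":0.109},
    {"x":22.7,"y":36.2,"z":0,"spin":0.109}
  ]
}}

```text
t: 2.4
ee_pos: [0.4506, -0.2473, 0.2198]
eef_rot: [180.0, 0.0, 82.7]
force: [-0.2, -0.3, 0.1]
grip_width: 0.0941
finger_force: 0.0
```

{"name": "jog_arm", "arguments": {
  "increments": [
    {"x":22.7,"y":36.2,"z":0,"spin":0.109},
    {"x":22.7,"y":36.2,"z":0,"spin":0.109},
    {"x":22.7,"y":36.2,"z":0,"spin":0.109},
    {"x":22.7,"y":36.2,"z":0,"spin":0.109},
    {"x":22.7,"y":36.2,"z":0,"spin":0.109}
  ]
}}

```text
t: 2.9
ee_pos: [0.5641, -0.0663, 0.2197]
eef_rot: [180.0, 0.0, 114.0]
force: [0.5, -0.3, 0.1]
grip_width: 0.0941
finger_force: 0.0
```

{"name": "jog_arm", "arguments": {
  "increments": [
    {"x":0},
    {"x":0}
  ]
}}

```text
$.increments[0]: bad value
```

```bash
cat > st.py <<'E'
from h import *
s=get_state();print({k:np.round(s[k],4).tolist() for k in("t","qpos","ee_pos","eef_rot","force","wrist_torque","grip_width","finger_force")})
E
python3 st.py
```

```text
{'t': 2.9, 'qpos': [20.3553, 30.889, -25.2453, 99.8653, 15.9873, 52.7817, 12.4544], 'ee_pos': [0.5641, -0.0663, 0.2197], 'eef_rot': [179.9817, 0.0316, 113.9546], 'force': [0.5469, -0.3457, 0.119], 'wrist_torque': [-0.0278, -0.1263, 0.0511], 'grip_width': 0.0941, 'finger_force': 0.0}
```

{"name": "jog_arm", "arguments": {
  "increments": [
    {"x":0,"y":-2,"z":0,"spin":0.15},
    {"x":0,"y":0,"z":0,"spin":0.15},
    {"x":0,"y":0,"z":-10,"spin":0.15},
    {"x":0,"y":0,"z":-15,"spin":0.15},
    {"x":0,"y":0,"z":-15,"spin":0.15}
  ]
}}

```text
t: 3.4
ee_pos: [0.5636, -0.0698, 0.1793]
eef_rot: [180.0, 0.1, 157.0]
force: [0.4, 0.5, -0.4]
grip_width: 0.0938
finger_force: 0.0
```

{"name": "jog_arm", "arguments": {
  "increments": [
    {"x":0,"y":0,"z":-20,"spin":0.15},
    {"x":0,"y":0,"z":-20,"spin":0.147},
    {"x":0,"y":0,"z":-20,"spin":0},
    {"x":0,"y":0,"z":-15,"spin":0},
    {"x":0,"y":0,"z":0,"spin":0}
  ]
}}

```text
t: 3.9
ee_pos: [0.562, -0.0699, 0.1027]
eef_rot: [-180.0, -0.2, 173.7]
force: [-0.5, 1.2, -0.0]
grip_width: 0.094
finger_force: 0.0
```

```bash
python3 st.py
python3 - <<'E'
from h import *
a=capture("scene");b=capture("top")
cv2.imwrite("pics/near.png",np.hstack([cv2.resize(a[130:230,230:330],(400,400),interpolation=cv2.INTER_CUBIC),cv2.resize(b[120:220,270:370],(400,400),interpolation=cv2.INTER_CUBIC)]))
E
```

```text
{'t': 3.9, 'qpos': [26.6055, 42.4257, -35.6976, 105.7561, 34.8874, 43.4832, 55.4251], 'ee_pos': [0.562, -0.0699, 0.1027], 'eef_rot': [-179.9765, -0.202, 173.6829], 'force': [-0.4553, 1.221, -0.0155], 'wrist_torque': [0.0401, -0.1181, -0.0169], 'grip_width': 0.094, 'finger_force': 0.0}
```

View pics/near.png

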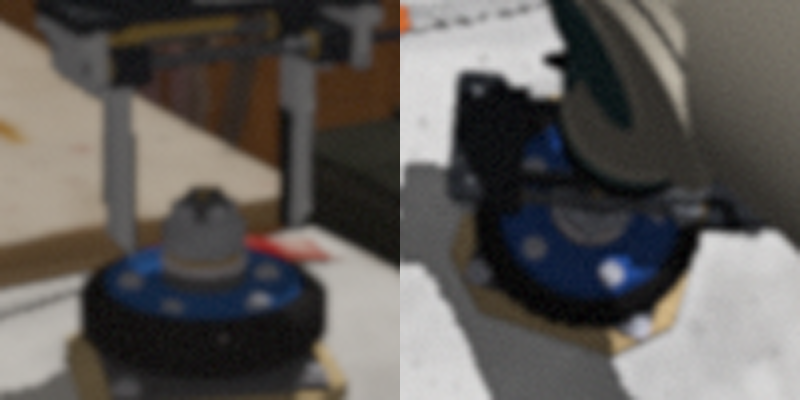

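The fingers straddle the nut, with the nut near (205, 225) in the left crop and clear room on both sides. I centre, lower to 98 mm and close softly.

{"name": "jog_arm", "arguments": {
  "increments": [
    {"x":2.3,"y":1.6,"z":-4.7,"spin":0},
    {"x":0,"y":0,"z":0,"spin":0},
    {"x":0,"y":0,"z":0,"spin":0}
  ]
}}

```text
t: 4.3
ee_pos: [0.566, -0.0679, 0.1003]
eef_rot: [-180.0, 0.0, 173.7]
force: [0.2, -0.5, 0.1]
grip_width: 0.0941
finger_force: 0.0
```

{"name": "jog_arm", "arguments": {
  "increments": [
    {"x":0,"y":0,"z":0,"spin":0},
    {"x":0,"y":0,"z":0,"spin":0},
    {"x":0,"y":0,"z":0,"spin":0},
    {"x":0,"y":0,"z":0,"spin":0},
    {"x":0,"y":0,"z":0,"spin":0}
  ],
  "grip": 255,
  "grip_force": 15
}}

```text
t: 4.8
ee_pos: [0.5656, -0.0681, 0.0998]
eef_rot: [-180.0, -0.0, 173.7]
force: [0.3, -0.8, 0.3]
grip_width: 0.0572
finger_force: 0.0
```

```bash
python3 st.py
```

```text
{'t': 4.8, 'qpos': [26.2284, 42.7786, -35.4939, 105.5278, 35.19, 43.1784, 55.0853], 'ee_pos': [0.5656, -0.0681, 0.0998], 'eef_rot': [-179.9992, -0.0042, 173.7007], 'force': [0.3402, -0.8366, 0.3442], 'wrist_torque': [0.0561, -0.2211, -0.0194], 'grip_width': 0.0572, 'finger_force': 0.0}
```

{"name": "jog_arm", "arguments": {
  "increments": [
    {"x":-0.8,"y":0,"z":-1.5,"spin":0},
    {"x":0,"y":0,"z":0,"spin":0},
    {"x":0,"y":0,"z":0,"spin":0},
    {"x":0,"y":0,"z":0,"spin":0},
    {"x":0,"y":0,"z":0,"spin":0}
  ]
}}

```text
t: 5.3
ee_pos: [0.5644, -0.0691, 0.0981]
eef_rot: [-179.9, -0.0, 173.7]
force: [-1.7, -3.2, -1.0]
grip_width: 0.0407
finger_force: 14.9
```

```bash
python3 st.py
```

```text
{'t': 5.3, 'qpos': [26.2094, 42.842, -35.3317, 105.7174, 35.3535, 42.9803, 54.9516], 'ee_pos': [0.5644, -0.0691, 0.0981], 'eef_rot': [-179.916, -0.0476, 173.6613], 'force': [-1.6522, -3.2222, -0.9534], 'wrist_torque': [-0.8329, 0.0168, -0.0631], 'grip_width': 0.0407, 'finger_force': 14.9326}
```

The opening reads 40.7 mm, so it is on the flats. I firm the grip and turn clockwise, reading the torque as it goes.

{"name": "jog_arm", "arguments": {
  "increments": [
    {"x":0,"y":0,"z":0,"spin":0},
    {"x":0,"y":0,"z":0,"spin":0},
    {"x":0,"y":0,"z":0,"spin":-0.05},
    {"x":0,"y":0,"z":0,"spin":-0.1},
    {"x":0,"y":0,"z":-0.1,"spin":-0.1}
  ],
  "grip_force": 55
}}

```text
t: 5.8
ee_pos: [0.5644, -0.069, 0.098]
eef_rot: [-179.9, -0.0, 159.2]
force: [-0.4, -5.3, -1.3]
grip_width: 0.0405
finger_force: 54.7
```

```bash
python3 st.py
```

```text
{'t': 5.8, 'qpos': [23.9344, 41.9143, -31.4717, 105.7906, 31.9323, 41.4149, 43.5504], 'ee_pos': [0.5644, -0.069, 0.098], 'eef_rot': [-179.9194, -0.0172, 159.173], 'force': [-0.4167, -5.3415, -1.3257], 'wrist_torque': [-1.2019, 0.1462, 0.128], 'grip_width': 0.0405, 'finger_force': 54.6873}
```

{"name": "jog_arm", "arguments": {
  "increments": [
    {"x":0,"y":-0.5,"z":-0.05,"spin":-0.1},
    {"x":0,"y":0,"z":-0.05,"spin":-0.1},
    {"x":0,"y":0,"z":-0.05,"spin":-0.1},
    {"x":0,"y":0,"z":-0.05,"spin":-0.1},
    {"x":0,"y":0,"z":-0.05,"spin":-0.1}
  ]
}}

```text
t: 6.3
ee_pos: [0.5645, -0.0689, 0.0977]
eef_rot: [-180.0, 0.0, 130.5]
force: [-0.6, -4.9, -0.8]
grip_width: 0.0404
finger_force: 54.7
```

```bash
python3 st.py
```

```text
{'t': 6.3, 'qpos': [19.2125, 40.4264, -23.6736, 105.941, 24.6301, 38.7603, 21.6277], 'ee_pos': [0.5645, -0.0689, 0.0977], 'eef_rot': [-179.961, 0.0083, 130.5498], 'force': [-0.5511, -4.9287, -0.7972], 'wrist_torque': [-0.9707, 0.0894, 0.1375], 'grip_width': 0.0404, 'finger_force': 54.6866}
```

{"name": "jog_arm", "arguments": {
  "increments": [
    {"x":0,"y":0,"z":-0.05,"spin":-0.1},
    {"x":0,"y":0,"z":-0.05,"spin":-0.1},
    {"x":0,"y":0,"z":-0.05,"spin":-0.1},
    {"x":0,"y":0,"z":-0.05,"spin":-0.1}
  ]
}}

```text
t: 6.7
ee_pos: [0.5646, -0.0688, 0.0975]
eef_rot: [-180.0, 0.0, 107.6]
force: [-2.1, -4.3, -2.4]
grip_width: 0.0406
finger_force: 54.7
```

```bash
python3 st.py
```

```text
{'t': 6.7, 'qpos': [15.228, 39.5732, -17.3211, 106.0674, 18.3733, 37.1, 4.516], 'ee_pos': [0.5646, -0.0688, 0.0975], 'eef_rot': [-179.9821, 0.0225, 107.6441], 'force': [-2.1039, -4.3452, -2.3783], 'wrist_torque': [-1.0661, 0.0924, 0.2257], 'grip_width': 0.0406, 'finger_force': 54.6863}
```

{"name": "jog_arm", "arguments": {
  "increments": [
    {"x":0,"y":0,"z":-0.05,"spin":-0.1},
    {"x":0,"y":0,"z":-0.05,"spin":-0.1}
  ]
}}

```text
t: 6.9
ee_pos: [0.5647, -0.0689, 0.0974]
eef_rot: [-180.0, 0.0, 96.2]
force: [-0.6, -4.3, -1.9]
grip_width: 0.0406
finger_force: 54.7
```

```bash
python3 st.py
```

```text
{'t': 6.9, 'qpos': [13.1963, 39.2547, -14.1228, 106.1307, 15.1176, 36.4293, -3.9125], 'ee_pos': [0.5647, -0.0689, 0.0974], 'eef_rot': [-179.9991, 0.0278, 96.1785], 'force': [-0.6149, -4.2718, -1.9448], 'wrist_torque': [-1.127, 0.0638, 0.1596], 'grip_width': 0.0406, 'finger_force': 54.6862}
```

{"name": "jog_arm", "arguments": {
  "increments": [
    {"x":0,"y":0,"z":-0.05,"spin":-0.1},
    {"x":0,"y":0,"z":-0.05,"spin":-0.1}
  ]
}}

```text
t: 7.1
ee_pos: [0.5648, -0.0689, 0.0973]
eef_rot: [180.0, 0.0, 84.7]
force: [-1.3, -4.2, -2.0]
grip_width: 0.0405
finger_force: 54.7
```

```bash
python3 st.py
```

```text
{'t': 7.1, 'qpos': [11.1478, 39.0106, -10.9209, 106.1967, 11.7941, 35.8688, -12.2535], 'ee_pos': [0.5648, -0.0689, 0.0973], 'eef_rot': [179.9851, 0.0286, 84.7275], 'force': [-1.2953, -4.2069, -2.0293], 'wrist_torque': [-1.1257, 0.0628, 0.1504], 'grip_width': 0.0405, 'finger_force': 54.686}
```

{"name": "jog_arm", "arguments": {
  "increments": [
    {"x":0,"y":0,"z":0,"spin":-0.1},
    {"x":0,"y":0,"z":0,"spin":-0.1}
  ]
}}

```text
t: 7.3
ee_pos: [0.5648, -0.0689, 0.0973]
eef_rot: [180.0, 0.0, 73.3]
force: [-1.4, -4.3, -2.9]
grip_width: 0.0404
finger_force: 54.7
```

```bash
python3 st.py
```

```text
{'t': 7.3, 'qpos': [9.0867, 38.8394, -7.7137, 106.2622, 8.4062, 35.4235, -20.5304], 'ee_pos': [0.5648, -0.0689, 0.0973], 'eef_rot': [179.9722, 0.0262, 73.2703], 'force': [-1.4156, -4.3457, -2.9038], 'wrist_torque': [-1.1457, 0.0533, 0.1574], 'grip_width': 0.0404, 'finger_force': 54.685}
```

{"name": "jog_arm", "arguments": {
  "increments": [
    {"x":0,"y":0,"z":0,"spin":-0.06},
    {"x":0,"y":0,"z":0,"spin":-0.06}
  ]
}}

```text
t: 7.5
ee_pos: [0.5649, -0.0689, 0.0972]
eef_rot: [180.0, 0.0, 66.5]
force: [0.3, -4.3, -1.7]
grip_width: 0.0408
finger_force: 54.6
```

```bash
python3 st.py
```

```text
{'t': 7.5, 'qpos': [7.8489, 38.7703, -5.8102, 106.2967, 6.4003, 35.2133, -25.3724], 'ee_pos': [0.5649, -0.0689, 0.0972], 'eef_rot': [179.9523, 0.0367, 66.5491], 'force': [0.3198, -4.2641, -1.7331], 'wrist_torque': [-1.1769, 0.0189, 0.531], 'grip_width': 0.0408, 'finger_force': 54.635}
```

{"name": "jog_arm", "arguments": {
  "increments": [
    {"x":0,"y":0,"z":0,"spin":-0.06},
    {"x":0,"y":0,"z":0,"spin":-0.06}
  ]
}}

```text
t: 7.7
ee_pos: [0.5649, -0.0689, 0.0972]
eef_rot: [179.9, 0.0, 59.7]
force: [0.2, -4.9, -1.8]
grip_width: 0.0406
finger_force: 54.6
```

```bash
python3 st.py
```

```text
{'t': 7.7, 'qpos': [6.6117, 38.7253, -3.893, 106.3348, 4.329, 35.0432, -30.285], 'ee_pos': [0.5649, -0.0689, 0.0972], 'eef_rot': [179.9435, 0.0273, 59.6871], 'force': [0.22, -4.8592, -1.8317], 'wrist_torque': [-1.239, 0.0548, 0.49], 'grip_width': 0.0406, 'finger_force': 54.6373}
```

It came tight at about 68–73°, and the slot is due at about 49.5°, which fits the 0.3–0.8 rad range. I finish the turn.

{"name": "jog_arm", "arguments": {
  "increments": [
    {"x":0,"y":0,"z":0,"spin":-0.06},
    {"x":0,"y":0,"z":0,"spin":-0.06},
    {"x":0,"y":0,"z":0,"spin":-0.06},
    {"x":0,"y":0,"z":0,"spin":0},
    {"x":0,"y":0,"z":0,"spin":0}
  ]
}}

```text
t: 8.2
ee_pos: [0.565, -0.069, 0.0972]
eef_rot: [179.9, 0.0, 49.4]
force: [-0.5, -4.4, -2.5]
grip_width: 0.0407
finger_force: 54.7
```

```bash
python3 st.py
```

```text
{'t': 8.2, 'qpos': [4.7683, 38.7069, -1.021, 106.3857, 1.1918, 34.8798, -37.5702], 'ee_pos': [0.565, -0.069, 0.0972], 'eef_rot': [179.944, 0.0121, 49.4355], 'force': [-0.4517, -4.3573, -2.5087], 'wrist_torque': [-1.2676, -0.0036, 0.0978], 'grip_width': 0.0407, 'finger_force': 54.7098}
```

{"name": "jog_arm", "arguments": {
  "increments": [
    {"x":0,"y":0,"z":0,"spin":0},
    {"x":0,"y":0,"z":0,"spin":0},
    {"x":0,"y":0,"z":0,"spin":0},
    {"x":0,"y":0,"z":0,"spin":0},
    {"x":0,"y":0,"z":0,"spin":0}
  ],
  "grip": 0
}}

```text
t: 8.7
ee_pos: [0.565, -0.0681, 0.0976]
eef_rot: [-180.0, -0.0, 49.4]
force: [0.7, -0.2, -0.3]
grip_width: 0.0769
finger_force: 0.0
```

```bash
python3 st.py
```

```text
{'t': 8.7, 'qpos': [4.7576, 38.6789, -1.0736, 106.3664, 1.1237, 34.9455, -37.6021], 'ee_pos': [0.565, -0.0681, 0.0976], 'eef_rot': [-179.9992, -0.0334, 49.3995], 'force': [0.7147, -0.1813, -0.2734], 'wrist_torque': [0.0299, -0.0167, -0.003], 'grip_width': 0.0769, 'finger_force': 0.0}
```

Released. I retract and look.

{"name": "jog_arm", "arguments": {
  "increments": [
    {"x":0,"y":0,"z":0,"spin":0},
    {"x":0,"y":0,"z":20,"spin":0},
    {"x":0,"y":0,"z":35,"spin":0},
    {"x":0,"y":0,"z":40,"spin":0},
    {"x":0,"y":0,"z":40,"spin":0}
  ]
}}

```text
t: 9.2
ee_pos: [0.5644, -0.0684, 0.2338]
eef_rot: [-180.0, 0.0, 49.4]
force: [1.6, -0.2, -0.3]
grip_width: 0.0942
finger_force: 0.0
```

{"name": "jog_arm", "arguments": {
  "increments": [
    {"x":-20,"y":-36,"z":0,"spin":0},
    {"x":-20,"y":-36,"z":0,"spin":0},
    {"x":-20,"y":-36,"z":0,"spin":0},
    {"x":-20,"y":-36,"z":0,"spin":0},
    {"x":-20,"y":-36,"z":0,"spin":0}
  ]
}}

```text
t: 9.7
ee_pos: [0.4638, -0.2498, 0.2327]
eef_rot: [180.0, -0.0, 49.4]
force: [1.8, 0.2, 0.3]
grip_width: 0.0941
finger_force: 0.0
```

{"name": "jog_arm", "arguments": {
  "increments": [
    {"x":-20,"y":-36,"z":0,"spin":0},
    {"x":-20,"y":-36,"z":0,"spin":0},
    {"x":-20,"y":-36,"z":0,"spin":0},
    {"x":-20,"y":-36,"z":0,"spin":0},
    {"x":-20,"y":-36,"z":0,"spin":0}
  ]
}}

```text
t: 10.2
ee_pos: [0.3638, -0.4298, 0.2326]
eef_rot: [180.0, -0.0, 49.4]
force: [0.3, -0.4, 0.0]
grip_width: 0.094
finger_force: 0.0
```

Run:
```python
from h import *
im=avg("top",12);s=avg("scene",8);c=(.5645,-.0685);print(hole(im,c),slots(im,c),get_state()['t'])
for n in("top","scene"):
  for th,z in(("phone_mid",.01),("bundle_mid",.03)):
    for d in find_in(n,th)[:1]:print(n,th,round(d['p'],2),np.round(ray(n,d['xy'],z),3))
p,_,_=plan("top",im,c,.1105)
cv2.imwrite("pics/plan2.png",np.hstack([cv2.resize(p,(400,400)),cv2.resize(s[168:208,260:300].astype(np.float32),(400,400),interpolation=cv2.INTER_CUBIC)]).clip(0,255).astype(np.uint8))
```

```text
(np.float64(139.31726227385894), (np.float64(0.00018341559172457998), np.float64(0.0002517950806318925)), array([0.00159764, 0.00660243])) (np.float64(50.941195500260065), np.float64(2.477182198869845)) 11.2
top phone_mid 0.97 [0.422 0.291 0.01 ]
top bundle_mid 0.94 [ 0.356 -0.231  0.03 ]
scene phone_mid 0.88 [0.417 0.282 0.01 ]
scene bundle_mid 0.54 [ 0.373 -0.254  0.03 ]
```

View pics/plan2.png

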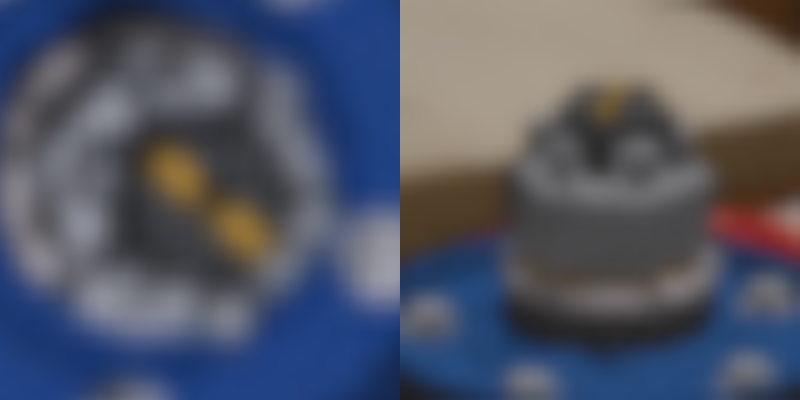

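The slot facing the camera now sits near (598, 150), about 140° azimuth, in line with the paint line at 139.4°. The phone and bundle haven't moved. The torque step and the gripper yaw agree with this.

```bash
python3 -c "
from bench import *
print(job_done())"
```

```text
the job is handed in; nothing more can be done
None
```

I tightened the nut onto its spring washer, turned it on about 0.3–0.4 rad to the first slot in line with the cotter hole (about 1° off by my measurement), and handed the job in; no verdict was returned.

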